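# Lay the last lamina in the cam jig

## Robot

A 6-joint arm with a two-finger parallel gripper is mounted at the origin on a cart in front of the work surface, level with it; the furniture and walls round the work are solid. World frame = base frame: x ahead of the robot, y to its left, z up, the work surface at z = 0. Lengths are in m, angles in rad, forces in N, time in s.
With the tool pointing down it reaches from about 0.35 to 0.775 m from the base axis. Payload 7.3 kg.
Tool frame: the origin (TCP) lies on the centre line of the jaws, within the pads' length; the fingertips stand 14 mm ahead of it and the grasp point (between the pads) lies 5 mm behind it (env.tips_ahead is the distance from the TCP to the fingertips, in m); z points along the fingers, y is the line along which they close (so a half turn about z gives the same grasp; the last joint's range is limited). The gripper opens to 92 mm and grips with 3 to 60 N. Pads are 19 mm wide; open, the fingers measure 130 mm over their backs; the gripper's body (75 mm by 190 mm) begins 47 mm behind the grasp point.
Start: joints at [0.998, 0.342, 1.524, -0, 1.275, -0.146], TCP at [0.217, 0.478, 0.241] pointing down, gripper open.
Joint ranges: [-2.53, 2.53], [-0.77, 2.02], [0.04, 2.7], [-1, 4.14], [0.28, 2.66], [-3.11, 3.11]. Speed limits (rad/s): [2.57, 2.57, 3.14, 3.14, 3.14, 3.14].

## Interface

Orientations are given as [roll, pitch, yaw] about the fixed x, y, z axes, in that order (R = Rz(yaw) Ry(pitch) Rx(roll)).
In Python, from plant import env, optics gives the robot as it stands.
- The arm moves only by the shell command python3 -m inch 'ROWS'. ROWS is a JSON object of lists of equal length, an entry for each row: "offset": the shift along the world's x, y, z in m, a list of three; "delta_rot": the turn, a rotation vector about the world's x, y, z in degrees, a list of three; "claw": the closure in counts, from 0 (fully open) to 255 (shut). In form: {"offset": [[x, y, z], ...], "delta_rot": [[wx, wy, wz], ...], "claw": [claw, ...]}. A call has 1 to 5 rows; each row shifts and turns the commanded pose from where the row before left it; what a row does not reach is not made up. A row lasts 1/12 s, in which the tool goes at most 41.7 mm and 7.16 degrees, less where a joint would pass 70% of its speed; a pose out of reach is approached as far as the arm can. A call is refused whole if a number of a shift passes 0.0417 or a number of a turn 7.16, either way. A call with a gripper value outside its range is refused whole. The fingers move at their own pace and stop on an object; the grip force is fixed at half the most. Time passes only in rows, so rows that do not move let the fingers close. It gives the time, the measured TCP pose, the force, the opening and the grip force at its end, in the units of the state.
- env.get_obs(): the state, without advancing time (a new reading comes with each control period).
- optics.read_camera(name): name is "side" or "top"; returns the picture (480x640x3 uint8, red, green, blue); there is no depth.
- optics.camera_model(name): a dict with "fx", "fy", "cx", "cy" (pixels), "k1" (the pictures are not rectified: a ray, as slopes to the right and down, at radius r is drawn at 1 + k1 r^2 times it, then the intrinsics apply), "T" (4x4, takes a point from camera to world coordinates). Camera axes: x right, y down, z forward; pixel columns grow to the right and rows downward; lengths in m; the calibration is good to about 2 mm. A picture is of the moment at which its call begins. camera_model takes no time and is no camera call.
- env.finish_job(): hands the job in; it is judged then, once.
The state is a dict: "t": time; "joints": joint angles; "joint_velocities": joint speeds; "joint_efforts": joint torques, N m; "eef_pos": TCP position; "tcp_rot": TCP orientation; "contact_force": force on the tool from outside, world axes, zero at the start; "torque": the same for the moment, N m; "opening": finger opening in m; "grip_force": force on a finger pad.
Only numpy, scipy, OpenCV 4.12 (cv2) and the standard library are available. Lean on these libraries where they do the work, as an engineer would, in place of code of your own. Each camera call takes 0.05 s, during which the arm holds its last target. There are 200 camera calls.

## Task

Dry run of a laminated blank: put the loose lamina from the white glue board on top of the three in the lay-up jig. It is too thin to pick up off the board, so slide it out over whichever end of the board is not blocked by the lathe chuck, still lying flat and overhanging by at least 30 mm, then take hold of it there, leaving the chuck where it stands. Lay it between fence and cam with its ends level with the others and let go of it, then swing the cam lever fully shut so that all four are pushed home against the fence.

Things in the scene. Friction and masses are not known exactly. Their poses are not given: they have to be found in the camera images.
- loose_lamina: the dark thin wooden lamina, 60 (x) by 170 (y) by 3 mm, 30 g; origin at the centre of its underside, y along its length. It lies flat on the glue board, roughly along it; too thin to grip while flat on the board, it slides when a fingertip presses on it
- glue_board: white melamine-faced board on two bearers, fixed to the bench; 160 (x) by 210 (y) mm, top face 50 mm above the bench. Origin under its centre on the bench; y runs along its length, its two ends are at y = +105 and -105 mm. Beyond its ends there is only the bench 50 mm lower
- chuck: heavy four-jaw lathe chuck, black, 107 mm across and 108 mm tall, standing on the bench close beyond one end of the glue board (which end varies), 20 to 30 mm clear of it. Origin under its centre
- tape_roll: roll of masking tape lying flat, 103 mm across, 25 mm high, beyond the other end of the glue board, below the level of the board's top. Origin under its centre
- jig: lay-up jig fixed to the bench: plywood base 170 (x) by 80 (y) by 30 mm; origin on the bench under the middle of a lamina that is home. The laminae lie along its y, their ends stand out 45 mm beyond the base on both sides. On the far side (+x) is the fence, 76 mm long in y, 20 mm above the bed, its face at x = +30 mm; on the near side (-x) is the cam lever
- jig_bed (a point): point on the bed (top of the jig's base, 30 mm above the bench) over the jig's origin. With the cam open the 60 mm wide laminae have 6 to 7 mm of play between fence and cam (middle of the lamina from x = 0 to about -6 mm)
- lamina0: light thin wooden lamina, 60 (x) by 170 (y) by 3 mm, 30 g; origin at the centre of its underside, y along its length; lowest of the stack, loose on the bed of the jig (30 mm above the bench), 1 to 4 mm short of the fence
- lamina1: dark thin wooden lamina, 60 (x) by 170 (y) by 3 mm, 30 g; origin at the centre of its underside, y along its length; second of the stack, loose on the lowest one
- lamina2: light thin wooden lamina, 60 (x) by 170 (y) by 3 mm, 30 g; origin at the centre of its underside, y along its length; top one of the stack of three: its upper face is 39 mm above the bench
- cam (a joint): eccentric cam lever lying level on the bed, turns about an upright bolt: 0 = open, 1.70 = shut at its stop (rad), anticlockwise from above. Stays where it is left; its end moves with about 1 N, a few N as its waxed cam pushes the laminae. The lever is 20 mm wide; at 0 it points 170 degrees from the jig's +x (anticlockwise; to the robot), at 1.70 along the jig's -y
- cam_pivot (a point): axis of the lever's bolt, at x = -56.2 mm, y = 0 of the jig, at mid-height of the lever (40 mm above the bench). The lever reaches 92 mm from here; wood from 32 to 48 mm above the bench, washer and bolt head to 56 mm
- cam_handle (a point): middle of the round end of the cam lever, 82.5 mm from the bolt's axis and 10 mm above the bed (40 mm above the bench)

How it is judged:
By the outcome, as a careful person would: the job done as asked, in the order asked, and still so for the second after the job is handed in, with the robot touching nothing.
It also fails if it takes over 59 s, if anything falls off the work surface, if the arm or the gripper's body presses on something with over 40 N, if the wrist force passes 120 N, or if a joint passes its speed limit or range.

## Working session

There is one attempt and no reset: what is moved stays moved. The work goes in short steps, Python scripts to look and compute and a shell command to move; the robot and the scene stay as the last step left them, time stands still between calls to the robot, and variables do not carry over. Pictures are saved under pics/ and viewed, at most 10 in all, crops included, and the job is handed in when it is done.

```bash
mkdir -p pics; ls
cat > h.py <<'E'
import numpy as np, cv2
from plant import env, optics
def ray(n,u,v):
    m=optics.camera_model(n); T=np.array(m["T"])
    K=np.array([[m["fx"],0,m["cx"]],[0,m["fy"],m["cy"]],[0,0,1.]])
    p=cv2.undistortPoints(np.array([[[u,v]]],float),K,np.array([m["k1"],0,0,0.]))[0,0]
    # k1 given as forward factor (1+k1 r^2): same as OpenCV
    return T[:3,3],T[:3,:3]@np.array([p[0],p[1],1.])
def onz(n,u,v,z):
    o,d=ray(n,u,v); return o+d*(z-o[2])/d[2]
def proj(n,P):
    m=optics.camera_model(n); T=np.array(m["T"]); q=T[:3,:3].T@(np.array(P)-T[:3,3])
    x,y=q[:2]/q[2]; s=1+m["k1"]*(x*x+y*y); return m["fx"]*x*s+m["cx"],m["fy"]*y*s+m["cy"]
def snap(n,f):
    im=optics.read_camera(n); cv2.imwrite(f"pics/{f}.png",im[:,:,::-1]); return im
E
python3 - <<'E'
from h import *
for n in("top","side"):
    snap(n,n+"0"); m=optics.camera_model(n); print(n,m["fx"],m["k1"],np.round(m["T"],3).tolist())
print(env.get_obs())
E
```

```text
pics
top 497.2786349419727 0.008629557526031647 [[-0.083, -0.969, 0.234, 0.245], [-0.997, 0.079, -0.026, -0.032], [0.007, -0.236, -0.972, 1.242], [0.0, 0.0, 0.0, 1.0]]
side 618.6853956419039 -0.017828877207198883 [[0.194, -0.733, 0.652, -0.278], [-0.981, -0.14, 0.134, -0.193], [-0.007, -0.665, -0.747, 0.991], [0.0, 0.0, 0.0, 1.0]]
{'t': 0.1, 'joints': array([ 9.98060885e-01,  3.42645058e-01,  1.52485328e+00, -2.14083127e-05,
        1.27537526e+00, -1.45999594e-01]), 'joint_velocities': array([ 0.00160679, -0.00135291, -0.00281016, -0.00017522,  0.00126987,
       -0.00021463]), 'joint_efforts': array([ 1.69724590e-03, -4.31998801e+01, -2.44696534e+01,  7.19673978e-02,
        5.24833391e-02, -9.80269715e-05]), 'eef_pos': array([0.2171155 , 0.47766486, 0.24014239]), 'tcp_rot': array([-3.14032236e+00, -1.66097717e-04,  2.71486295e+00]), 'contact_force': array([-0.09836858, -0.51714245,  0.94145916]), 'torque': array([ 0.03717836, -0.01177569,  0.01955603]), 'grip_force': 0.0, 'opening': 0.09203259109359074}
```

View pics/top0.png

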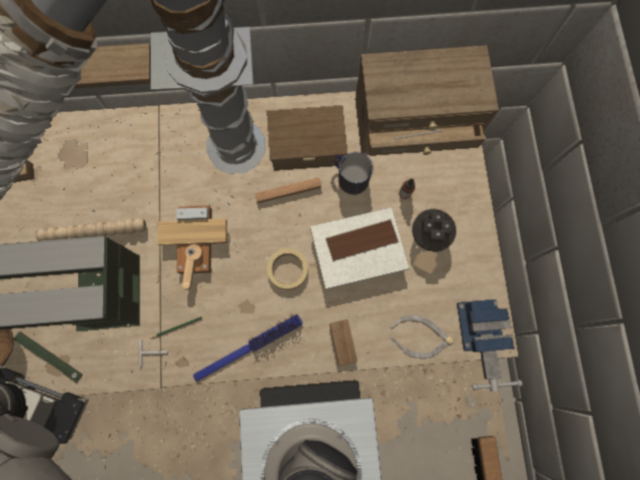

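View pics/side0.png

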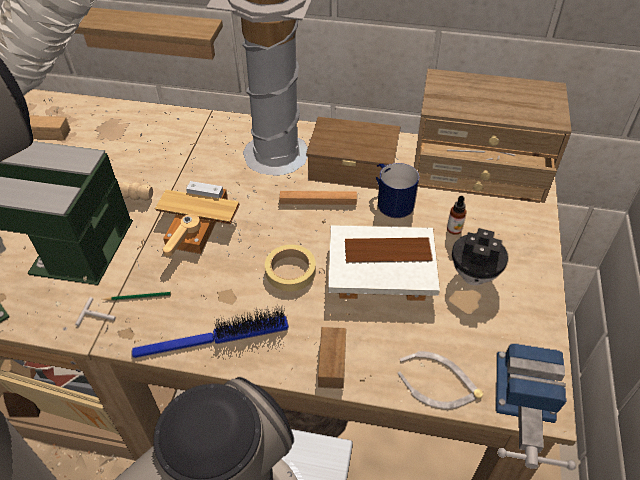

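The chuck is beyond the right (−y) end of the board: top view px (434,230). The tape is beyond the left (+y) end at (288,270), and the jig stack is at (192,232). The lamina lies at about (362,240), so I'll slide it towards +y.

```bash
cat > meas.py <<'E'
from h import *
def quad(n,im,box,cond,z,name):
    x0,y0,x1,y1=box; hsv=cv2.cvtColor(im,cv2.COLOR_RGB2HSV)[y0:y1,x0:x1].astype(int)
    m=cond(hsv[...,0],hsv[...,1],hsv[...,2]).astype(np.uint8)
    c=max(cv2.findContours(m,cv2.RETR_EXTERNAL,cv2.CHAIN_APPROX_NONE)[0],key=cv2.contourArea)
    P=np.array([onz(n,a+x0,b+y0,z)[:2] for a,b in c[:,0]])*1000
    (cx,cy),(w,h),a=cv2.minAreaRect(P.astype(np.float32))
    if w>h: a+=90; w,h=h,w
    a=(a+90)%180-90   # angle of long axis from +y
    print(n,name,"c",round(cx,1),round(cy,1),"size",round(w,1),round(h,1),"yawY",round(a,2),"px",len(c))
    return P
white=lambda h,s,v:(s<50)&(v>150)
dark=lambda h,s,v:(s>120)&(v<140)
wood=lambda h,s,v:(s>110)&(v>170)
E
python3 - <<'E'
from meas import *
t=cv2.imread("pics/top0.png")[:,:,::-1].copy(); s=cv2.imread("pics/side0.png")[:,:,::-1].copy()
for n,im,bd,lm,jg in(("top",t,(305,205,412,290),(320,215,404,264),(150,215,232,246)),("side",s,(325,222,442,298),(335,230,438,268),(150,185,242,224))):
    quad(n,im,bd,white,.05,"board"); quad(n,im,lm,dark,.053,"loose")
    hs=cv2.cvtColor(im,cv2.COLOR_RGB2HSV)
    for q in ([(190,230),(170,232),(165,250),(193,260),(190,275),(208,262)] if n=="top" else [(200,207),(185,240),(185,205),(205,235)]): print(q,hs[q[1],q[0]])
a=cv2.resize(t[190:300,145:255],None,fx=5,fy=5,interpolation=2);b=cv2.resize(s[170:260,145:250],None,fx=2.38,fy=5,interpolation=2)
b=cv2.resize(s[170:270,145:245],(245,550)) if 0 else cv2.resize(s[170:260,145:250],None,fx=2.3,fy=2.3,interpolation=2)
c=np.zeros((550,800,3),np.uint8);c[:550,:550]=a;c[:b.shape[0],552:552+b.shape[1]]=b[:,:248]
cv2.imwrite("pics/jig0.png",c[:,:,::-1])
E
```

```text
top board c 509.1 -160.9 size 161.0 211.6 yawY 8.81 px 285
top loose c 525.7 -169.4 size 51.6 160.6 yawY 11.81 px 164
(190, 230) [ 17 110 172]
(170, 232) [ 17 110 179]
(165, 250) [ 17  72 106]
(193, 260) [ 16 102 158]
(190, 275) [ 16 103 178]
(208, 262) [ 13 138 109]
side board c 508.9 -159.2 size 160.8 209.5 yawY 8.9 px 335
side loose c 525.2 -167.6 size 59.5 168.2 yawY 12.2 px 211
(200, 207) [ 17 130 233]
(185, 240) [ 14 182 216]
(185, 205) [ 18 134 234]
(205, 235) [ 14 165  65]
```

View pics/jig0.png

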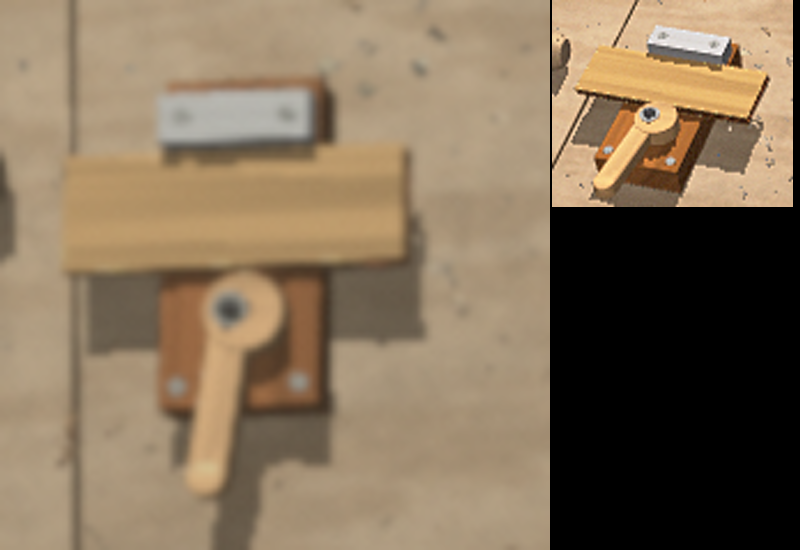

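The crop shows the stack's top face with corners at (64,157), (406,146), (407,260) and (65,272). The bolt is at (231,309), the lever end at about (207,475), and the fence front edge runs (160,147) to (315,138).

Run:
```python
from meas import *
f=lambda a,b:((a+.5)/5-.5+145,(b+.5)/5-.5+190)
g=lambda a,b:((a-552+.5)/2.3-.5+145,(b+.5)/2.3-.5+170)
for nm,p,z in[("c",(64,157),.039),("c",(406,146),.039),("c",(407,260),.039),("c",(65,272),.039),("bolt",(231,309),.056),("end",(207,475),.048),("fenceTopFL",(158,146),.05),("fenceTopFR",(313,138),.05),("fBL",(158,95),.05),("fBR",(313,90),.05)]:
    print("top",nm,np.round(onz("top",*f(*p),z)*1000,1))
for nm,p,z in[("c",(600,47),.039),("c",(768,72),.039),("c",(750,118),.039),("c",(576,91),.039),("bolt",(650,113),.056),("end",(601,183),.048),("fTFL",(649,50),.05),("fTFR",(728,63),.05)]:
    print("side",nm,np.round(onz("side",*g(*p),z)*1000,1))
s=cv2.imread("pics/side0.png")[:,:,::-1].copy()
hv=lambda h,s,v:(h>=16)&(s>100)&(s<175)&(v>190)
t=cv2.imread("pics/top0.png")[:,:,::-1].copy()
quad("top",t,(150,215,235,246),lambda h,s,v:(s>96)&(v>150),.039,"stack")
# tape & chuck
for nm,q,z in[("tape",(288,270),.025),("chuck",(434,228),.108)]: print(nm,np.round(onz("top",*q,z)*1000))
```

```text
top c [618.6 334.7  39. ]
top c [610.5 164.   39. ]
top c [551.5 165.8  39. ]
top c [559.2 334.7  39. ]
top bolt [529.6 249.3  56. ]
top end [450.3 264.5  48. ]
top fenceTopFL [617.1 284.9  50. ]
top fenceTopFR [615.  208.2  50. ]
top fBL [643.7 284.5  50. ]
top fBR [640.1 207.4  50. ]
side c [614.7 333.7  39. ]
side c [612.4 165.6  39. ]
side c [552.3 165.4  39. ]
side c [554.9 334.9  39. ]
side bolt [526.5 249.5  56. ]
side end [445.8 267.6  48. ]
side fTFL [609.2 280.4  50. ]
side fTFR [606.5 201.7  50. ]
top stack c 586.0 250.7 size 58.3 167.3 yawY -2.24 px 176
tape [470.  18.  25.]
chuck [ 527. -336.  108.]
```

Run:
```python
from meas import *
for nm,n,q,z in[("mug base near","side",(397,215),0),("mug rim far","side",(400,165),.095),("mug rim ctr","top",(355,168),.095),("mug rim ctr","side",(399,174),.095),
 ("pipe flange near","top",(236,170),0),("pipe flange R","top",(266,148),0),("pipe body ctr low","side",(276,160),0),("pipe flange near","side",(276,172),0),("box near L corner","top",(274,166),0),
 ("brown block","top",(290,190),.02),("green machine top corner","top",(104,238),.2),("green","top",(140,280),0)]:
    print(nm,n,np.round(onz(n,*q,z)*1000))
```

```text
mug base near side [ 672. -175.    0.]
mug rim far side [ 730. -166.   95.]
mug rim ctr top [ 698. -167.   95.]
mug rim ctr side [ 701. -167.   95.]
pipe flange near top [755. 138.   0.]
pipe flange R top [812.  55.   0.]
pipe body ctr low side [799. 131.  -0.]
pipe flange near side [758. 120.   0.]
box near L corner top [758.  37.   0.]
brown block top [680.  -1.  20.]
green machine top corner top [540. 400. 200.]
green top [480. 391.   0.]
```

```bash
R='{"offset":[[0.01525,-0.0316,0],[0.01525,-0.0316,0],[0.01525,-0.0316,0],[0.01525,-0.0316,0],[0.01525,-0.0316,0]],"delta_rot":[[0,0,-2.75],[0,0,-2.75],[0,0,-2.75],[0,0,-2.75],[0,0,-2.75]],"claw":[255,255,255,255,255]}'
python3 -m inch '{"offset":[[0.01525,-0.0316,0],[0.01525,-0.0316,0],[0.01525,-0.0316,0],[0.01525,-0.0316,0],[0.01525,-0.0316,0]],"delta_rot":[[0,0,-2.75],[0,0,-2.75],[0,0,-2.75],[0,0,-2.75],[0,0,-2.75]],"claw":[255,255,255,255,255]}'
python3 -m inch '{"offset":[[0.01525,-0.0316,0],[0.01525,-0.0316,0],[0.01525,-0.0316,0],[0.01525,-0.0316,0],[0.01525,-0.0316,0]],"delta_rot":[[0,0,-2.75],[0,0,-2.75],[0,0,-2.75],[0,0,-2.75],[0,0,-2.75]],"claw":[255,255,255,255,255]}'
```

```text
t: 0.52
eef_pos: [0.2936, 0.3184, 0.2404]
tcp_rot: [-3.141, -0.0, 2.473]
contact_force: [0.7, 0.1, -0.0]
opening: 0.0632
grip_force: 0.0
t: 0.93
eef_pos: [0.37, 0.1603, 0.2406]
tcp_rot: [-3.141, -0.0, 2.233]
contact_force: [0.6, -0.2, -0.4]
opening: 0.0298
grip_force: 0.0
```

```bash
python3 -m inch '{"offset":[[0.01525,-0.0316,0],[0.01525,-0.0316,0],[0.01525,-0.0316,0],[0.01525,-0.0316,0],[0.01525,-0.0316,0]],"delta_rot":[[0,0,-2.75],[0,0,-2.75],[0,0,-2.75],[0,0,-2.75],[0,0,-2.75]],"claw":[255,255,255,255,255]}'
python3 -m inch '{"offset":[[0.01525,-0.0316,0],[0.01525,-0.0316,0],[0.01525,-0.0316,0],[0.01525,-0.0316,0],[0.01525,-0.0316,0]],"delta_rot":[[0,0,-2.75],[0,0,-2.75],[0,0,-2.75],[0,0,-2.75],[0,0,-2.75]],"claw":[255,255,255,255,255]}'
python3 -m inch '{"offset":[[0,0,-0.03],[0,0,-0.04],[0,0,-0.04],[0,0,-0.04],[0,0,-0.015]],"delta_rot":[[0,0,0],[0,0,0],[0,0,0],[0,0,0],[0,0,0]],"claw":[255,255,255,255,255]}'
python3 -m inch '{"offset":[[0,0,-0.003],[0,0,-0.002],[0,0,-0.001],[0,0,-0.001],[0,0,0]],"delta_rot":[[0,0,0],[0,0,0],[0,0,0],[0,0,0],[0,0,0]],"claw":[255,255,255,255,255]}'
```

```text
t: 1.35
eef_pos: [0.4463, 0.0022, 0.2405]
tcp_rot: [-3.141, -0.0, 1.992]
contact_force: [1.3, 0.4, -0.1]
opening: 0.0011
grip_force: 0.0
t: 1.77
eef_pos: [0.5226, -0.1558, 0.2403]
tcp_rot: [-3.141, -0.001, 1.752]
contact_force: [0.6, -0.2, -0.9]
opening: 0.0004
grip_force: 0.0
t: 2.18
eef_pos: [0.5191, -0.1529, 0.0703]
tcp_rot: [-3.134, -0.005, 1.754]
contact_force: [-1.7, 0.8, -0.7]
opening: 0.0004
grip_force: 0.0
t: 2.6
eef_pos: [0.5232, -0.1544, 0.0701]
tcp_rot: [3.139, 0.002, 1.755]
contact_force: [0.1, -0.1, -0.8]
opening: 0.0002
grip_force: 0.0
```

```bash
python3 -m inch '{"offset":[[0,0,0],[0,0,-0.001],[0,0,0]],"delta_rot":[[0,0,0],[0,0,0],[0,0,0]],"claw":[255,255,255]}'
python3 -m inch '{"offset":[[0,0,-0.001],[0,0,-0.0005],[0,0,0]],"delta_rot":[[0,0,0],[0,0,0],[0,0,0]],"claw":[255,255,255]}'
python3 -m inch '{"offset":[[0,0,-0.0005],[0,0,-0.0005],[0,0,0]],"delta_rot":[[0,0,0],[0,0,0],[0,0,0]],"claw":[255,255,255]}'
```

```text
t: 2.85
eef_pos: [0.5225, -0.1541, 0.0682]
tcp_rot: [3.141, 0.001, 1.755]
contact_force: [0.3, 0.2, 0.1]
opening: 0.0005
grip_force: 0.0
t: 3.1
eef_pos: [0.5225, -0.1542, 0.0673]
tcp_rot: [3.141, 0.001, 1.755]
contact_force: [-3.1, 1.0, 8.7]
opening: 0.0002
grip_force: 4.3
t: 3.35
eef_pos: [0.5225, -0.1542, 0.0672]
tcp_rot: [3.14, 0.001, 1.755]
contact_force: [-4.7, 1.7, 16.2]
opening: 0.0004
grip_force: 8.2
```

```bash
python3 -m inch '{"offset":[[-0.0006,0.004,0],[-0.0012,0.008,0],[-0.0012,0.008,0],[-0.0012,0.008,0],[-0.0012,0.008,0]],"delta_rot":[[0,0,0],[0,0,0],[0,0,0],[0,0,0],[0,0,0]],"claw":[255,255,255,255,255]}'
python3 - <<'E'
from meas import *
s=snap("side","side1"); cv2.imwrite("pics/s1.png",cv2.resize(s[180:320,240:460],None,fx=3,fy=3)[:,:,::-1])
E
```

```text
t: 3.77
eef_pos: [0.5191, -0.1199, 0.0673]
tcp_rot: [3.136, 0.005, 1.755]
contact_force: [1.1, -7.1, 8.9]
opening: 0.0004
grip_force: 4.6
```

View pics/s1.png

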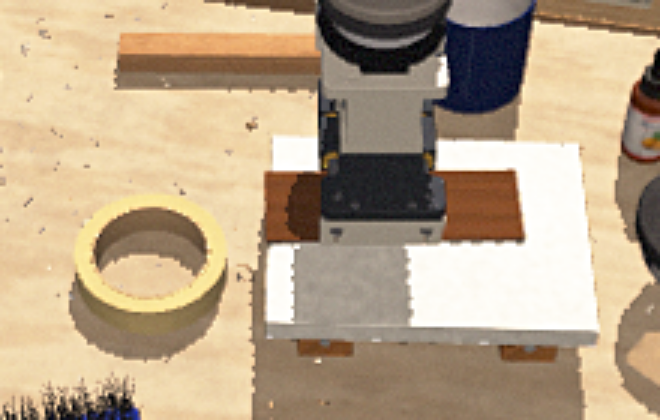

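The lamina follows the finger. Its left end, at crop x≈265, is just past the board's left edge.

```bash
python3 -m inch '{"offset":[[-0.0012,0.008,0],[-0.0012,0.008,0],[-0.0012,0.008,0],[-0.0012,0.008,0],[-0.0012,0.008,0]],"delta_rot":[[0,0,0],[0,0,0],[0,0,0],[0,0,0],[0,0,0]],"claw":[255,255,255,255,255]}'
python3 -m inch '{"offset":[[-0.001,0.006,0],[0,0,0],[0,0,0.005],[0,0,0.02],[0,0,0.03]],"delta_rot":[[0,0,0],[0,0,0],[0,0,0],[0,0,0],[0,0,0]],"claw":[255,255,255,255,200]}'
python3 -m inch '{"offset":[[0,0.01,0.03],[0,0.02,0.03],[0,0.03,0.02],[0,0.03,0],[0,0,0]],"delta_rot":[[0,0,0],[0,0,0],[0,0,0],[0,0,0],[0,0,0]],"claw":[0,0,0,0,0]}'
python3 - <<'E'
from meas import *
s=snap("side","side2"); cv2.imwrite("pics/s2.png",cv2.resize(s[180:320,240:460],None,fx=3,fy=3)[:,:,::-1])
quad("side",s,(300,222,442,275),dark,.053,"loose")
E
```

```text
t: 4.23
eef_pos: [0.5133, -0.0797, 0.0672]
tcp_rot: [3.136, 0.005, 1.755]
contact_force: [1.0, -6.2, 9.7]
opening: 0.0005
grip_force: 4.9
t: 4.65
eef_pos: [0.508, -0.0715, 0.1187]
tcp_rot: [-3.136, -0.003, 1.755]
contact_force: [0.7, 0.3, 0.4]
opening: 0.0036
grip_force: 0.0
t: 5.07
eef_pos: [0.51, 0.0219, 0.2019]
tcp_rot: [3.139, -0.001, 1.758]
contact_force: [0.1, 1.4, -1.2]
opening: 0.0357
grip_force: 0.0
side loose c 513.5 -86.6 size 60.3 168.1 yawY 12.06 px 212
```

View pics/s2.png

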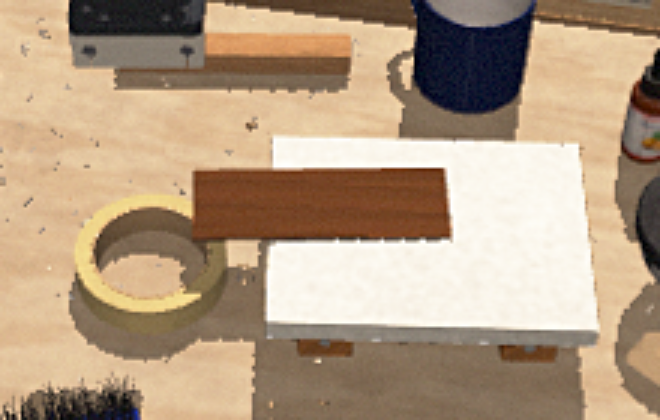

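The lamina lies flat and square, from crop (193,170) to (450,240), overhanging by about 51 mm. Next I'll grip it across its width, with the tips low.

```bash
python3 -m inch '{"offset":[[-0.0045,-0.025,0],[-0.0042,-0.025,0],[0,0,-0.03],[0,0,-0.03],[0,0,-0.03]],"delta_rot":[[0,0,1.5],[0,0,0],[0,0,0],[0,0,0],[0,0,0]],"claw":[0,0,0,0,0]}'
python3 -m inch '{"offset":[[0,0,-0.02],[0,0,-0.01],[0,0,0],[0,0,0],[0,0,0]],"delta_rot":[[0,0,0],[0,0,0],[0,0,0],[0,0,0],[0,0,0]],"claw":[0,0,0,0,0]}'
```

```text
t: 5.53
eef_pos: [0.5009, -0.0335, 0.1091]
tcp_rot: [3.141, 0.0, 1.779]
contact_force: [0.7, -0.0, -0.8]
opening: 0.073
grip_force: 0.0
t: 5.95
eef_pos: [0.5021, -0.0325, 0.0814]
tcp_rot: [3.14, 0.001, 1.781]
contact_force: [0.5, -0.1, -0.0]
opening: 0.0917
grip_force: 0.0
```

```bash
python3 -m inch '{"offset":[[-0.0008,0.0035,-0.01],[0,0,-0.0104],[0,0,0],[0,0,0]],"delta_rot":[[0,0,0],[0,0,0],[0,0,0],[0,0,0]],"claw":[0,0,0,0]}'
python3 -m inch '{"offset":[[0,0,0],[0,0,0],[0,0,0],[0,0,0],[0,0,0]],"delta_rot":[[0,0,0],[0,0,0],[0,0,0],[0,0,0],[0,0,0]],"claw":[80,120,160,160,160]}'
python3 -m inch '{"offset":[[0,0,0],[0,0,0],[0,0,0]],"delta_rot":[[0,0,0],[0,0,0],[0,0,0]],"claw":[160,160,160]}'
```

```text
t: 6.28
eef_pos: [0.5009, -0.0287, 0.0608]
tcp_rot: [3.14, 0.001, 1.781]
contact_force: [0.7, -0.2, -0.1]
opening: 0.0917
grip_force: 0.0
t: 6.7
eef_pos: [0.5006, -0.0286, 0.0601]
tcp_rot: [3.141, 0.0, 1.781]
contact_force: [0.3, -1.1, -1.0]
opening: 0.0629
grip_force: 0.1
t: 6.95
eef_pos: [0.5005, -0.0286, 0.0599]
tcp_rot: [3.141, 0.0, 1.781]
contact_force: [0.6, -0.3, 1.4]
opening: 0.0585
grip_force: 29.9
```

```bash
python3 -m inch '{"offset":[[0,0,0.005],[0,0,0.01],[0,0,0.02],[0,0,0.025],[0,0,0.01]],"delta_rot":[[0,0,0],[0,0,0],[0,0,0],[0,0,0],[0,0,0]],"claw":[160,160,160,160,160]}'
python3 -m inch '{"offset":[[0,0,0],[0,0,0]],"delta_rot":[[0,0,0],[0,0,0]],"claw":[160,160]}'
python3 - <<'E'
from meas import *
s=snap("side","side3"); t=snap("top","top3")
c=np.zeros((600,800,3),np.uint8)
a=cv2.resize(s[160:310,220:460],None,fx=2.5,fy=2.5);b=cv2.resize(t[180:300,250:420],None,fx=1.8,fy=1.8)
c[:a.shape[0],:a.shape[1]]=a;c[380:380+b.shape[0],:b.shape[1]]=b
cv2.imwrite("pics/s3.png",c[:,:,::-1])
E
```

```text
t: 7.37
eef_pos: [0.5017, -0.0288, 0.1332]
tcp_rot: [3.137, 0.002, 1.781]
contact_force: [0.7, 0.2, 0.5]
opening: 0.0587
grip_force: 29.9
t: 7.53
eef_pos: [0.5005, -0.0286, 0.1302]
tcp_rot: [3.14, 0.001, 1.781]
contact_force: [-0.6, 0.4, -0.3]
opening: 0.0591
grip_force: 29.9
```

View pics/s3.png

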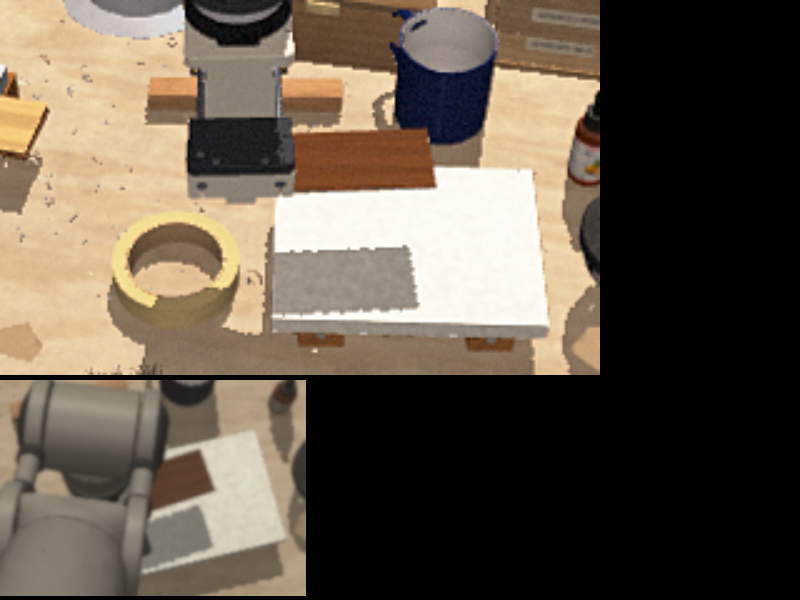

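Run:
```python
from meas import *
a=np.radians(12);ex=np.array([np.cos(a),np.sin(a)]);ey=np.array([-np.sin(a),np.cos(a)])
tcp=np.array([.5005,-.0286])
for n,ps in(("side",[(392,212),(394.4,234.8)]),("top",[(250+208/1.8,180+(452-380)/1.8),(250+213/1.8,180+(490-380)/1.8)])):
    for p in ps:
        for z in(.118,.123):
            q=onz(n,*p,z)[:2]-tcp; print(n,z,np.round([q@ex*1000,q@ey*1000],1))
```

```text
side 0.118 [  34.9 -148.3]
side 0.123 [  30.1 -147.5]
side 0.118 [ -24.5 -147.3]
side 0.123 [ -28.9 -146.5]
top 0.118 [  24.6 -155.7]
top 0.123 [  23.4 -154.8]
top 0.118 [ -25.8 -146.1]
top 0.123 [ -26.8 -145.3]
```

The lamina is held flat: at z = 0.123 its free corners come out at ±30 mm across. Now I'll carry it to the jig.

```bash
python3 -m inch '{"offset":[[0.00573,0.0227,0],[0.00573,0.0227,0],[0.00573,0.0227,0],[0.00573,0.0227,0],[0.00573,0.0227,0]],"delta_rot":[[0,0,-0.92],[0,0,-0.92],[0,0,-0.92],[0,0,-0.92],[0,0,-0.92]],"claw":[160,160,160,160,160]}'
python3 -m inch '{"offset":[[0.00573,0.0227,0],[0.00573,0.0227,0],[0.00573,0.0227,0],[0.00573,0.0227,0],[0.00573,0.0227,0]],"delta_rot":[[0,0,-0.92],[0,0,-0.92],[0,0,-0.92],[0,0,-0.92],[0,0,-0.92]],"claw":[160,160,160,160,160]}'
python3 -m inch '{"offset":[[0.00573,0.0227,0],[0.00573,0.0227,0],[0.00573,0.0227,0],[0.00573,0.0227,0],[0.00573,0.0227,0]],"delta_rot":[[0,0,-0.92],[0,0,-0.92],[0,0,-0.92],[0,0,-0.92],[0,0,-0.92]],"claw":[160,160,160,160,160]}'
python3 -m inch '{"offset":[[0,0,-0.02],[0,0,-0.015],[0,0,-0.01],[0,0,0],[0,0,0]],"delta_rot":[[0,0,0],[0,0,0],[0,0,0],[0,0,0],[0,0,0]],"claw":[160,160,160,160,160]}'
python3 - <<'E'
from meas import *
s=snap("side","side4"); t=snap("top","top4")
print(env.get_obs()["joints"].round(2))
c=np.zeros((600,800,3),np.uint8)
a=cv2.resize(s[150:280,100:290],None,fx=4,fy=4)[:,:520] if 0 else cv2.resize(s[165:265,110:260],None,fx=3.5,fy=3.5,interpolation=2);b=cv2.resize(t[190:260,140:240],None,fx=3.4,fy=3.4,interpolation=2)
c[:a.shape[0],:a.shape[1]]=a;c[355:355+b.shape[0],:b.shape[1]]=b
cv2.imwrite("pics/s4.png",c[:,:,::-1])
E
```

```text
t: 8.05
eef_pos: [0.5284, 0.0859, 0.1283]
tcp_rot: [-3.139, -0.0, 1.7]
contact_force: [0.2, -0.8, -0.1]
opening: 0.0589
grip_force: 29.9
t: 8.47
eef_pos: [0.5571, 0.1994, 0.1281]
tcp_rot: [-3.139, 0.001, 1.62]
contact_force: [0.7, 0.6, 0.1]
opening: 0.059
grip_force: 29.9
t: 8.88
eef_pos: [0.5858, 0.3128, 0.1278]
tcp_rot: [-3.139, 0.001, 1.539]
contact_force: [0.2, -0.7, 0.1]
opening: 0.0591
grip_force: 29.9
t: 9.3
eef_pos: [0.5859, 0.3114, 0.0836]
tcp_rot: [-3.139, 0.001, 1.54]
contact_force: [-0.1, -0.1, 0.2]
opening: 0.0591
grip_force: 29.9
[ 0.37  0.73  1.29 -0.    1.11  0.4 ]
```

View pics/s4.png

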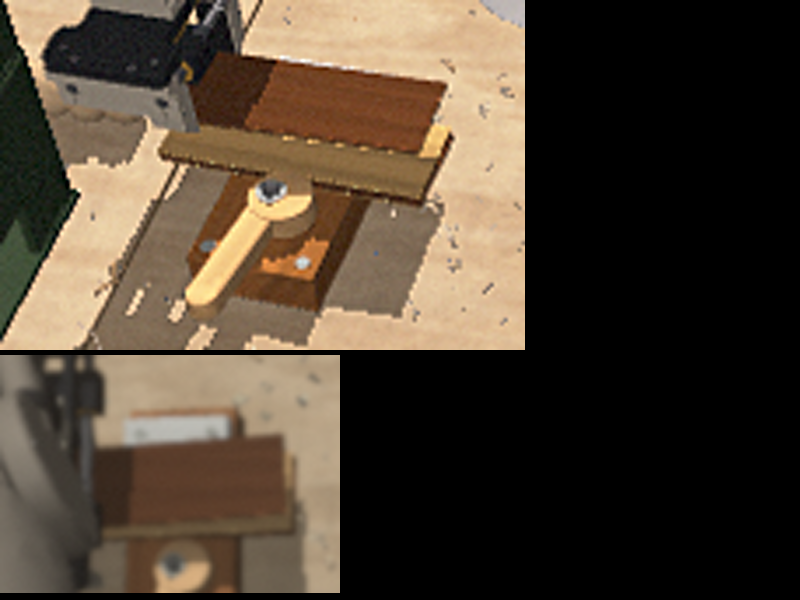

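Run:
```python
from meas import *
# same-image comparison: held far-end corners at z=.0766, stack at z=.039
S=lambda a,b:("side",(a+.5)/3.5-.5+110,(b+.5)/3.5-.5+165)
T=lambda a,b:("top",(a+.5)/3.4-.5+140,(b-355+.5)/3.4-.5+190)
for nm,p,z in[("held far+x",S(447,84),.0766),("held far-x",S(432,156),.0766),("stack far+x",S(453,134),.039),("stack far-x",S(422,199),.039),("stack +y-x",S(160,152),.039),
 ("held far+x",T(284,434),.0766),("held far-x",T(292,516),.0766),("stack far -x",T(292,531),.039),("stack far edge",T(296,455),.039)]:
    print(p[0],nm,np.round(onz(*p,z)*1000,1))
```

```text
side held far+x [612.3 164.4  76.6]
side held far-x [552.3 156.1  76.6]
side stack far+x [607.  163.1  39. ]
side stack far-x [550.8 166.2  39. ]
side stack +y-x [558.4 335.8  39. ]
top held far+x [614.6 163.7  76.6]
top held far-x [553.4 160.3  76.6]
top stack far -x [552.1 167.   39. ]
top stack far edge [609.6 161.8  39. ]
```

Run:
```python
from meas import *
a=np.radians(-1.8);ex=np.array([np.cos(a),np.sin(a)]);ey=np.array([-np.sin(a),np.cos(a)])
def far(n,f,box,cond,z,nm):
    im=cv2.imread(f"pics/{f}.png")[:,:,::-1].copy(); x0,y0,x1,y1=box
    h=cv2.cvtColor(im,cv2.COLOR_RGB2HSV)[y0:y1,x0:x1].astype(int); m=cond(h[...,0],h[...,1],h[...,2]).astype(np.uint8)
    c=max(cv2.findContours(m,cv2.RETR_EXTERNAL,cv2.CHAIN_APPROX_NONE)[0],key=cv2.contourArea)
    P=np.array([onz(n,u+x0,v+y0,z)[:2]*1000 for u,v in c[:,0]]); L=P@ex; Y=P@ey
    out=[(l,round(Y[abs(L-l)<6].min(),1)) for l in range(555,605,10) if (abs(L-l)<6).any()]
    far=P[Y<Y.min()+60]; print(n,f,nm,"far y at lateral:",out,"lateral ext",round((far@ex).min(),1),round((far@ex).max(),1))
dk=lambda h,s,v:(s>140)&(v<150)
far("side","side4",(160,175,245,215),dk,.0766,"held")
far("top","top4",(166,205,232,242),lambda h,s,v:(s>95)&(v<110),.0766,"held")
lt=lambda h,s,v:(h>=15)&(s>105)&(s<175)&(v>185)
far("side","side0",(150,185,245,224),lt,.039,"stack")
far("top","top0",(150,215,235,246),lambda h,s,v:(s>96)&(v>150),.039,"stack")
print(ex@[584.5,249.9],ey@[584.5,249.9])
```

```text
side side4 held far y at lateral: [(555, np.float64(182.5)), (565, np.float64(183.0)), (575, np.float64(183.0)), (585, np.float64(184.5)), (595, np.float64(185.3))] lateral ext 543.2 607.6
top top4 held far y at lateral: [(555, np.float64(176.4)), (565, np.float64(178.8)), (575, np.float64(183.6)), (585, np.float64(185.9)), (595, np.float64(185.8))] lateral ext 538.1 623.3
side side0 stack far y at lateral: [(555, np.float64(185.9)), (565, np.float64(185.7)), (575, np.float64(186.2)), (585, np.float64(185.9)), (595, np.float64(185.7))] lateral ext 547.0 607.2
top top0 stack far y at lateral: [(555, np.float64(185.4)), (565, np.float64(185.4)), (575, np.float64(185.4)), (585, np.float64(187.7)), (595, np.float64(187.7))] lateral ext 548.7 606.6
576.3620358401458 268.1362781165623
```

```bash
python3 -m inch '{"offset":[[0,0.002,-0.01],[0,0,-0.01],[0,0,-0.005],[0,0,-0.0025],[0,0,0]],"delta_rot":[[0,0,0],[0,0,0],[0,0,0],[0,0,0],[0,0,0]],"claw":[160,160,160,160,160]}'
python3 -m inch '{"offset":[[0,0,-0.001],[0,0,0],[0,0,0]],"delta_rot":[[0,0,0],[0,0,0],[0,0,0]],"claw":[160,160,160]}'
```

```text
t: 9.82
eef_pos: [0.5858, 0.3137, 0.0562]
tcp_rot: [-3.14, 0.001, 1.54]
contact_force: [1.1, 0.2, -0.6]
opening: 0.0585
grip_force: 29.9
t: 10.07
eef_pos: [0.5865, 0.314, 0.0566]
tcp_rot: [3.141, -0.0, 1.54]
contact_force: [-0.9, 0.2, 0.1]
opening: 0.0586
grip_force: 29.9
```

```bash
python3 -m inch '{"offset":[[-0.0003,-0.0005,-0.001],[0,0,-0.001],[0,0,0],[0,0,0]],"delta_rot":[[0,0,0],[0,0,0],[0,0,0],[0,0,0]],"claw":[160,160,160,160]}'
python3 -m inch '{"offset":[[0,0,0],[0,0,0],[0,0,0],[0,0,0],[0,0,0]],"delta_rot":[[0,0,0],[0,0,0],[0,0,0],[0,0,0],[0,0,0]],"claw":[60,60,30,0,0]}'
python3 -m inch '{"offset":[[0,0,0],[0,0,0.01],[0,0,0.02],[0,0,0.03],[0,0,0.03]],"delta_rot":[[0,0,0],[0,0,0],[0,0,0],[0,0,0],[0,0,0]],"claw":[0,0,0,0,0]}'
python3 -m inch '{"offset":[[-0.03,-0.02,0.03],[-0.03,-0.02,0],[-0.03,-0.02,0],[-0.03,-0.02,0],[-0.03,-0.02,0]],"delta_rot":[[0,0,0],[0,0,0],[0,0,0],[0,0,0],[0,0,0]],"claw":[0,120,255,255,255]}'
python3 -m inch '{"offset":[[-0.02,-0.03,0],[-0.02,-0.03,0],[-0.02,-0.03,0],[0,-0.03,0]],"delta_rot":[[0,0,0],[0,0,0],[0,0,0],[0,0,0]],"claw":[255,255,255,255]}'
python3 - <<'E'
from meas import *
s=snap("side","side5"); t=snap("top","top5")
c=np.zeros((600,800,3),np.uint8)
a=cv2.resize(s[165:265,130:260],None,fx=3.5,fy=3.5,interpolation=2);b=cv2.resize(t[190:260,140:240],None,fx=3.4,fy=3.4,interpolation=2)
c[:a.shape[0],:a.shape[1]]=a;c[355:355+b.shape[0],:b.shape[1]]=b
cv2.imwrite("pics/s5.png",c[:,:,::-1])
quad("side",s,(140,180,250,230),dark,.042,"loose")
E
```

```text
t: 10.4
eef_pos: [0.5861, 0.3134, 0.0544]
tcp_rot: [3.141, 0.0, 1.54]
contact_force: [0.5, 0.2, 0.7]
opening: 0.0589
grip_force: 29.9
t: 10.82
eef_pos: [0.5861, 0.3134, 0.0544]
tcp_rot: [3.141, -0.0, 1.54]
contact_force: [0.3, -1.0, 0.1]
opening: 0.0856
grip_force: 0.0
t: 11.23
eef_pos: [0.5856, 0.3132, 0.1453]
tcp_rot: [-3.14, 0.001, 1.54]
contact_force: [0.5, 1.5, -0.0]
opening: 0.0919
grip_force: 0.0
t: 11.65
eef_pos: [0.438, 0.2149, 0.1719]
tcp_rot: [3.14, -0.0, 1.54]
contact_force: [1.2, -0.4, 0.6]
opening: 0.0695
grip_force: 0.0
t: 11.98
eef_pos: [0.3756, 0.095, 0.1715]
tcp_rot: [-3.14, 0.0, 1.542]
contact_force: [0.3, 0.8, -0.7]
opening: 0.0431
grip_force: 0.0
side loose c 574.3 287.6 size 78.7 97.5 yawY 0.93 px 123
```

View pics/s5.png

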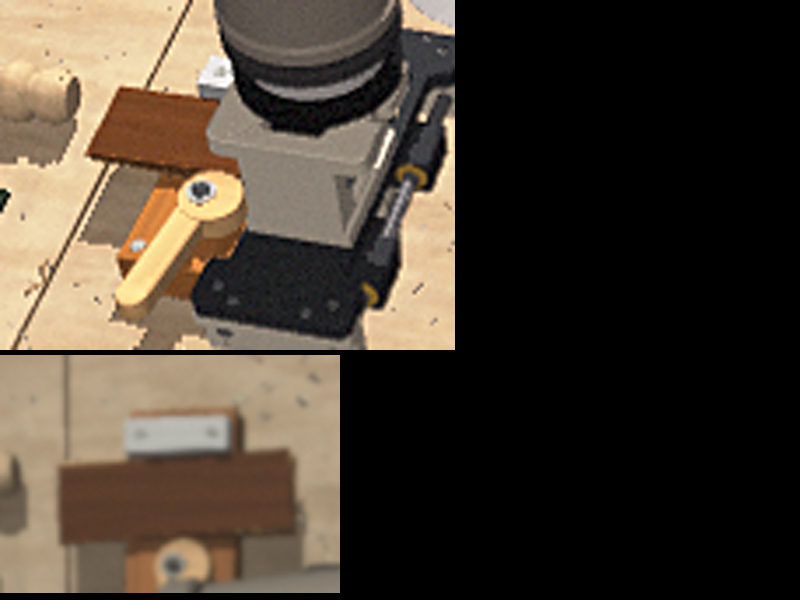

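The lamina lies on the stack: top crop (58,463) to (296,530), with its ends at the same columns as the stack had (157.5 and 226.3 px). Next I'll work out the cam arc.

Run:
```python
from h import *
o=env.get_obs(); p=o["eef_pos"]; B=np.array([.5285,.2494]); print(p,o["tcp_rot"],o["joints"].round(2))
def P(f,d=.0195,r=.065):
    f=np.radians(f);u=np.array([np.cos(f),np.sin(f)]);t=np.array([-u[1],u[0]]);return B+r*u-d*t
print("approach delta",(P(168.2,.035)-p[:2]).round(4), P(168.2,.035))
print("to contact",(P(168.2)-P(168.2,.035)).round(4))
F=168.2+np.arange(0,105,5)
for i in range(len(F)-1): print(i,F[i+1].round(1),(P(F[i+1])-P(F[i])).round(4).tolist(),P(F[i+1]).round(4))
```

```text
[0.37901021 0.0929613  0.17205793] [3.13982302e+00 7.73893870e-04 1.53670600e+00] [ 0.04  0.18  1.97 -0.    1.    0.08]
approach delta [0.093 0.204] [0.47203098 0.2969526 ]
to contact [-0.0032 -0.0152]
0 173.2 [-0.0026, -0.0053] [0.4663 0.2765]
1 178.2 [-0.0021, -0.0055] [0.4641 0.2709]
2 183.2 [-0.0016, -0.0057] [0.4625 0.2652]
3 188.2 [-0.0011, -0.0058] [0.4614 0.2594]
4 193.2 [-0.0006, -0.0059] [0.4608 0.2535]
5 198.2 [-0.0001, -0.0059] [0.4607 0.2476]
6 203.2 [0.0004, -0.0059] [0.4611 0.2417]
7 208.2 [0.0009, -0.0058] [0.462  0.2359]
8 213.2 [0.0014, -0.0057] [0.4634 0.2301]
9 218.2 [0.0019, -0.0056] [0.4654 0.2245]
10 223.2 [0.0024, -0.0054] [0.4678 0.2191]
11 228.2 [0.0029, -0.0052] [0.4706 0.2139]
12 233.2 [0.0033, -0.0049] [0.4739 0.209 ]
13 238.2 [0.0037, -0.0046] [0.4777 0.2044]
14 243.2 [0.0041, -0.0043] [0.4818 0.2002]
15 248.2 [0.0045, -0.0039] [0.4863 0.1963]
16 253.2 [0.0048, -0.0035] [0.491  0.1928]
17 258.2 [0.0051, -0.003] [0.4961 0.1898]
18 263.2 [0.0053, -0.0026] [0.5014 0.1872]
19 268.2 [0.0055, -0.0021] [0.507 0.185]
```

```bash
python3 -m inch '{"offset":[[0.0186,0.0408,0],[0.0186,0.0408,0],[0.0186,0.0408,0],[0.0186,0.0408,0],[0.0186,0.0408,0]],"delta_rot":[[0,0,-2],[0,0,-2],[0,0,-2],[0,0,-2],[0,0,-2]],"claw":[255,255,255,255,255]}'
python3 -m inch '{"offset":[[0,0,-0.03],[0,0,-0.03],[0,0,-0.03],[0,0,-0.02],[0,0,0]],"delta_rot":[[0,0,0],[0,0,0],[0,0,0],[0,0,0],[0,0,0]],"claw":[255,255,255,255,255]}'
python3 -m inch '{"offset":[[0,0,0],[0,0,0],[0,0,0]],"delta_rot":[[0,0,0],[0,0,0],[0,0,0]],"claw":[255,255,255]}'
```

```text
t: 12.5
eef_pos: [0.4664, 0.2881, 0.1717]
tcp_rot: [3.141, -0.001, 1.364]
contact_force: [0.9, -0.5, -0.1]
opening: 0.0028
grip_force: 0.0
t: 12.92
eef_pos: [0.4635, 0.2852, 0.0574]
tcp_rot: [-3.136, 0.004, 1.366]
contact_force: [0.1, 0.2, -0.4]
opening: 0.0003
grip_force: 0.0
t: 13.17
eef_pos: [0.467, 0.2859, 0.0629]
tcp_rot: [3.139, -0.002, 1.366]
contact_force: [-0.0, 0.3, 0.2]
opening: 0.0004
grip_force: 0.0
```

```bash
python3 -m inch '{"offset":[[0,0,-0.007],[0,0,-0.0055],[0,0,0],[0.0018,-0.0041,0],[0,0,0]],"delta_rot":[[0,0,0],[0,0,0],[0,0,0],[0,0,0],[0,0,0]],"claw":[255,255,255,255,255]}'
python3 -m inch '{"offset":[[-0.0026,-0.0053,0],[-0.0021,-0.0055,0],[-0.0016,-0.0057,0],[-0.0011,-0.0058,0],[-0.0006,-0.0059,0]],"delta_rot":[[0,0,5],[0,0,5],[0,0,5],[0,0,5],[0,0,5]],"claw":[255,255,255,255,255]}'
python3 -m inch '{"offset":[[-0.0001,-0.0059,0],[0.0004,-0.0059,0],[0.0009,-0.0058,0],[0.0014,-0.0057,0],[0.0019,-0.0056,0]],"delta_rot":[[0,0,5],[0,0,5],[0,0,5],[0,0,5],[0,0,5]],"claw":[255,255,255,255,255]}'
```

```text
t: 13.58
eef_pos: [0.4676, 0.2808, 0.0484]
tcp_rot: [-3.141, 0.0, 1.365]
contact_force: [-0.4, 1.2, -0.7]
opening: 0.0002
grip_force: 0.6
t: 14.0
eef_pos: [0.4602, 0.2528, 0.0489]
tcp_rot: [3.14, -0.0, 1.806]
contact_force: [1.0, 2.6, -0.2]
opening: 0.0007
grip_force: 0.8
t: 14.42
eef_pos: [0.4645, 0.2239, 0.0488]
tcp_rot: [3.14, 0.0, 2.242]
contact_force: [-0.3, 2.3, 0.6]
opening: 0.0003
grip_force: 0.8
```

```bash
python3 -m inch '{"offset":[[0.0024,-0.0054,0],[0.0029,-0.0052,0],[0.0033,-0.0049,0],[0.0037,-0.0046,0],[0.0041,-0.0043,0]],"delta_rot":[[0,0,5],[0,0,5],[0,0,5],[0,0,5],[0,0,5]],"claw":[255,255,255,255,255]}'
python3 -m inch '{"offset":[[0.0045,-0.0039,0],[0.0048,-0.0035,0],[0.0051,-0.003,0]],"delta_rot":[[0,0,5],[0,0,5],[0,0,5]],"claw":[255,255,255]}'
python3 -m inch '{"offset":[[0.0026,-0.0014,0],[0.0026,-0.0012,0]],"delta_rot":[[0,0,2.5],[0,0,2.5]],"claw":[255,255]}'
```

```text
t: 14.83
eef_pos: [0.4806, 0.1993, 0.0487]
tcp_rot: [3.141, -0.0, 2.679]
contact_force: [-0.0, 2.0, 0.5]
opening: 0.0006
grip_force: 0.6
t: 15.08
eef_pos: [0.4946, 0.1886, 0.0486]
tcp_rot: [-3.141, -0.001, 2.94]
contact_force: [-2.2, 0.1, 1.6]
opening: 0.0008
grip_force: 1.0
t: 15.25
eef_pos: [0.4999, 0.1859, 0.0485]
tcp_rot: [-3.141, -0.001, 3.026]
contact_force: [-1.8, -0.4, -0.1]
opening: 0.0004
grip_force: 0.9
```

```bash
python3 -m inch '{"offset":[[0.0025,-0.001,0],[0,0,0]],"delta_rot":[[0,0,2],[0,0,0]],"claw":[255,255]}'
python3 -m inch '{"offset":[[0.0015,0,0],[0,0,0]],"delta_rot":[[0,0,0],[0,0,0]],"claw":[255,255]}'
python3 -m inch '{"offset":[[0.001,0,0],[0,0,0]],"delta_rot":[[0,0,0],[0,0,0]],"claw":[255,255]}'
```

```text
t: 15.42
eef_pos: [0.5028, 0.185, 0.0485]
tcp_rot: [-3.141, -0.0, 3.059]
contact_force: [-0.4, -0.0, -0.7]
opening: 0.0007
grip_force: 0.1
t: 15.58
eef_pos: [0.504, 0.1854, 0.0485]
tcp_rot: [-3.141, -0.0, 3.057]
contact_force: [-1.0, -0.7, -0.6]
opening: 0.0004
grip_force: 0.5
t: 15.75
eef_pos: [0.5049, 0.1856, 0.0484]
tcp_rot: [-3.141, -0.001, 3.058]
contact_force: [-2.4, -0.2, 0.6]
opening: 0.0003
grip_force: 0.9
```

```bash
python3 -m inch '{"offset":[[0.0015,0,0],[0,0,0]],"delta_rot":[[0,0,0],[0,0,0]],"claw":[255,255]}'
python3 -m inch '{"offset":[[0.001,0,0],[0,0,0]],"delta_rot":[[0,0,0],[0,0,0]],"claw":[255,255]}'
python3 -m inch '{"offset":[[0.001,0,0],[0,0,0]],"delta_rot":[[0,0,0],[0,0,0]],"claw":[255,255]}'
```

```text
t: 15.92
eef_pos: [0.505, 0.1855, 0.0483]
tcp_rot: [-3.141, -0.004, 3.058]
contact_force: [-6.3, -1.3, 3.6]
opening: 0.0004
grip_force: 3.2
t: 16.08
eef_pos: [0.5051, 0.1855, 0.0483]
tcp_rot: [-3.14, -0.006, 3.059]
contact_force: [-8.8, -1.8, 7.6]
opening: 0.0006
grip_force: 4.7
t: 16.25
eef_pos: [0.5052, 0.1855, 0.0482]
tcp_rot: [-3.14, -0.007, 3.059]
contact_force: [-11.4, -1.7, 8.0]
opening: 0.0008
grip_force: 6.1
```

It has hit the stop: the force rises with no more motion. I'll back off and check.

```bash
python3 -m inch '{"offset":[[0.001,0,0],[0,0,0],[-0.01,0,0],[-0.02,0,0],[-0.02,0,0.02]],"delta_rot":[[0,0,0],[0,0,0],[0,0,0],[0,0,0],[0,0,0]],"claw":[255,255,255,255,255]}'
python3 -m inch '{"offset":[[-0.01,-0.03,0.025],[0,-0.035,0.02],[0,-0.035,0.02],[0,-0.035,0.02],[0,-0.035,0]],"delta_rot":[[0,0,0],[0,0,0],[0,0,0],[0,0,0],[0,0,0]],"claw":[255,255,255,255,255]}'
python3 -m inch '{"offset":[[0,-0.035,0],[0,-0.035,0],[0,-0.035,0],[0,-0.035,0],[0,0,0]],"delta_rot":[[0,0,0],[0,0,0],[0,0,0],[0,0,0],[0,0,0]],"claw":[255,255,255,255,255]}'
python3 - <<'E'
from meas import *
s=snap("side","side6"); t=snap("top","top6")
c=np.zeros((600,800,3),np.uint8)
a=cv2.resize(s[165:255,130:260],None,fx=3.5,fy=3.5,interpolation=2);b=cv2.resize(t[190:260,140:240],None,fx=4,fy=4,interpolation=2)
c[:a.shape[0],:a.shape[1]]=a;c[318:318+b.shape[0],:b.shape[1]]=b
cv2.imwrite("pics/s6.png",c[:,:,::-1])
quad("side",s,(140,180,250,225),dark,.042,"loose")
E
```

```text
t: 16.67
eef_pos: [0.458, 0.1853, 0.0662]
tcp_rot: [-3.141, -0.004, 3.058]
contact_force: [-1.5, 0.8, -0.4]
opening: 0.0005
grip_force: 0.0
t: 17.08
eef_pos: [0.4521, 0.0141, 0.1574]
tcp_rot: [-3.141, 0.009, 3.059]
contact_force: [1.6, 0.0, -0.2]
opening: 0.0007
grip_force: 0.0
t: 17.5
eef_pos: [0.4508, -0.1299, 0.1541]
tcp_rot: [-3.139, 0.004, 3.054]
contact_force: [0.3, 0.1, 0.3]
opening: 0.0004
grip_force: 0.0
side loose c 586.3 249.7 size 93.1 175.9 yawY 1.12 px 217
```

View pics/s6.png

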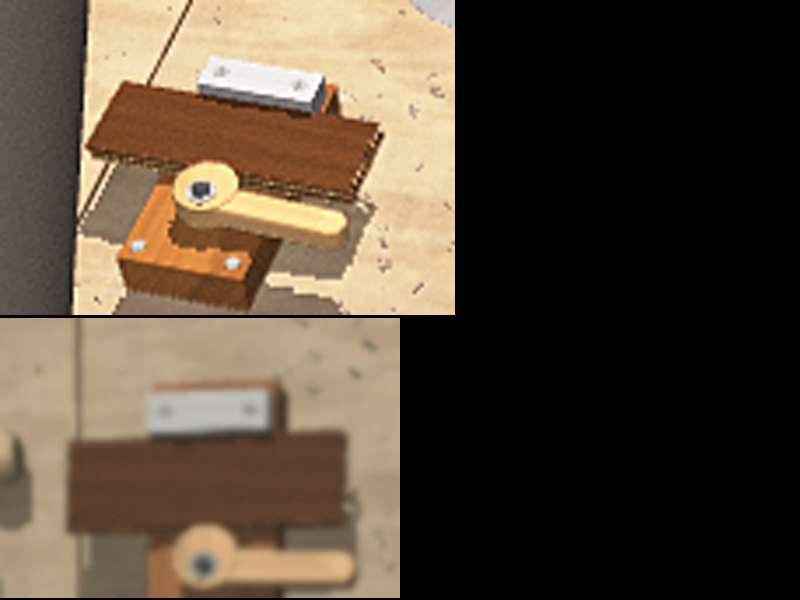

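The lever lies along the stack, from (200,190) to (345,225). The four laminae are flush against the fence, and their right ends are level at about (383,130).

```bash
python3 -c "
from plant import env
print(env.finish_job())"
```

```text
the job is handed in; nothing more can be done
None
```

I slid the loose lamina out over the board's free end, gripped it there, laid it on the stack and let go, then swung the cam lever shut to its stop; in the last pictures all four look flush against the fence with their ends level, and the job was handed in at about 17.6 s.

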